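# Close up the stamp chest

### The arm

A 6-joint arm with a two-finger parallel gripper is mounted at the origin on the work surface. World frame = base frame: x ahead of the robot, y to its left, z up, the work surface at z = 0. Lengths are in m, angles in degrees, forces in N, time in s.
With the tool pointing down it reaches from about 0.375 to 0.9 m from the base axis. Payload 3.1 kg.
Tool frame: the origin (TCP) lies between the finger pads; the fingertips stand 11 mm ahead of it and the grasp point (between the pads) lies 8 mm behind it; z points along the fingers, y is the line along which they close (so a half turn about z gives the same grasp; the last joint's range is limited). The gripper opens to 87 mm and grips with 3 to 60 N. Pads are 19 mm wide; open, the fingers measure 117 mm over their backs; the gripper's body (75 mm by 190 mm) begins 51 mm behind the grasp point.
Start: joints at [52.855, 30.224, 82.088, -0, 67.689, -10.227], TCP at [0.283, 0.557, 0.234] pointing down, gripper open.
Joint ranges: [-176.69, 176.69], [-43.24, 126.21], [12.49, 139.97], [-82, 262], [0, 151.66], [-163.58, 163.58]. Speed limits (degrees/s): [159.86, 159.86, 180, 180, 180, 180].

### API

Orientations are given as a 3x3 rotation matrix whose columns are the frame's x, y, z axes.
In Python, from rig import bot, viewer, workorder, models gives the robot as it stands.
- The arm moves only by the shell command python3 -m jog 'ROWS'. ROWS is JSON, a list of rows, each a list of 7 numbers: the opening, from 0 (shut) to 1 (fully open), then the shift along the tool's x, y, z in m, then the turn, a rotation vector about the tool's x, y, z in degrees. In form: [[claw, x, y, z, ax, ay, az], ...]. A call has 1 to 20 rows; each row is the pose to reach, as a shift and turn from the pose commanded when the call began, along the tool's axes at that moment; what a row does not reach only later rows make up. A row lasts 1/8 s, in which the tool goes at most 62.5 mm and 10.7 degrees, less where a joint would pass 70% of its speed; a pose out of reach is approached as far as the arm can. A call with a gripper value outside its range is refused whole. The fingers move at their own pace and stop on an object; the grip force is fixed at half the most. Time passes only in rows, so rows that repeat a pose let the fingers close. It gives the time, the measured TCP pose, the force, the opening and the grip force at its end, in the units of the state.
- bot.read_state(): the state, without advancing time (a new reading comes with each control period).
- viewer.capture(name): name is "side" or "top"; returns (picture, depth): 384x512x3 uint8, blue, green, red; 384x512 float32, m along the optical axis (not along the pixel's ray), 0 where there is no reading.
- viewer.camera_info(name): a dict with "fx", "fy", "cx", "cy" (pixels), "dist_coeffs" ([k1, k2, p1, p2, k3] as OpenCV has them; the pictures are not rectified), "world_to_cam" (4x4, takes a point from world to camera coordinates). Camera axes: x right, y down, z forward; pixel columns grow to the right and rows downward; lengths in m; the calibration is good to about 2 mm. A picture is of the moment at which its call begins. camera_info takes no time and is no camera call.
- workorder.hand_in(): hands the job in; it is judged then, once.
Trained networks look in the newest picture that a camera, given by its name, has taken for a name from the list of things; names that differ only in an ending like _2 or _b are one class to them, and where a whole thing is asked for, a point or a joint stands for the part that bears it (a point fixed in the world has none). Each returns a list of dicts, best first, with "p" (0 to 1); they miss things now and then, are a little off and sometimes report something else, mostly with a low value. They report only what shows in the picture. A call takes as long as a camera call.
- models.outline_of(camera, thing): "mask" (384x512 bool, what is visible of it).
- models.tip_of(camera, thing): "xyz" ([x, y, z] in m, in world coordinates, good to about 4 mm: a listed point, or the origin of a listed thing).
The state is a dict: "time_s": time; "joint_positions": joint angles; "qvel": joint speeds; "tau": joint torques, N m; "position": TCP position; "tcp_rot": TCP orientation; "force": force on the tool from outside, world axes, zero at the start; "moment": the same for the moment, N m; "opening": opening from 0.0 (shut) to 1.0 (fully open); "grasp_force": force on a finger pad.
Only numpy, scipy, OpenCV 4.12 (cv2) and the standard library are available. Lean on these libraries where they do the work, as an engineer would, in place of code of your own. Each camera call takes 0.05 s, during which the arm holds its last target. There are 200 camera calls.

### The job

Close up the wooden stamp chest on the jeweller's bench: with the fingertips push both open drawers fully home, and push the standing lid over and down until it is shut flat. Only push from outside, without gripping the lid or drawers or slamming anything, and leave the tools and pots standing around the chest where they are.

Things in the scene. Friction and masses are not known exactly. Their poses are not given: they have to be found in the camera images.
- chest: low wooden stamp chest screwed to the bench: 140 mm deep (x) x 230 mm wide (y), 80 mm tall without its lid and 92 mm with the lid shut. Origin: centre of its underside on the bench. Its -x side is the front, with the two drawers; +y is its left. Walls 8 mm. Above the drawers (above z = 52 mm) is a tray of steel stamps, covered by the lid
- lid (a joint): lid angle in rad: 0 = shut flat on the chest, 1.57 = upright, at most 1.8. Starts at 1.2 to 1.7. The hinge runs along the chest's y at the top of its back wall (chest frame x = +70 mm, z = 80 mm; underside of the lid). A stiff friction hinge: the lid stays at any angle and needs 2 to 4 N at its free edge to swing down
- lid_edge (a point): middle of the lid's free edge, on the outer face (on top when shut; looks away from the robot when the lid stands open), 140 mm from the hinge. Its x axis points to the hinge, z out of this face. The lid is a plain pale wood panel 140 mm (hinge to edge) x 230 mm wide x 12 mm thick, no handle; inside it a blue lining (115 x 200 x 4 mm): do not press there
- drawer_left (a joint): how far the left drawer (+y side of the chest) stands out, in m: 0 = fully home, its front flush with the chest; it starts 0.025 to 0.06 out. Slides along the chest's x axis; a push of 2 to 4 N moves it and it stays where it is left; a firm stop at 0
- drawer_left_front (a point): centre of the left drawer's front, on its outer face, 26 mm above the bench and +55.5 mm in the chest's y. The front is a dark wood panel 101 mm wide, 36 mm tall (8 to 44 mm above the bench), 10 mm thick, flat brass plate, no handle, blue lining behind it. Axes parallel to the chest's: push along +x
- drawer_right (a joint): how far the right drawer (-y side of the chest) stands out, in m: 0 = fully home, its front flush with the chest; it starts 0.025 to 0.06 out. Slides along the chest's x axis; a push of 2 to 4 N moves it and it stays where it is left; a firm stop at 0
- drawer_right_front (a point): centre of the right drawer's front, on its outer face, 26 mm above the bench and -55.5 mm in the chest's y. The front is a dark wood panel 101 mm wide, 36 mm tall (8 to 44 mm above the bench), 10 mm thick, flat brass plate, no handle, blue lining behind it. Axes parallel to the chest's: push along +x
- punch_a: first steel punch, a bare round rod 18 mm in diameter and 58 mm tall, standing on end. One punch stands in front of the chest between the lines of the two drawers, about 205 mm from the chest centre, the other 165 mm to the left of it; loose, leave it alone. Origin: centre of its underside
- punch_b: second steel punch, a bare round rod 18 mm in diameter and 58 mm tall, standing on end. One punch stands in front of the chest between the lines of the two drawers, about 205 mm from the chest centre, the other 165 mm to the left of it; loose, leave it alone. Origin: centre of its underside
- mallet: hide mallet: brown head, an upright cylinder 64 mm in diameter and 85 mm tall, wooden handle 22 mm thick sticking out level from it to 220 mm along its +x axis at 45 mm height; origin under the head; loose, leave it alone. 
- hammer: hammer about 220 mm long lying along its own x axis, handle towards -x; loose, leave it alone. Origin: centre of its underside
- bench_block: dark steel bench block 70 x 70 x 22 mm with a small copper blank on it; loose, leave it alone. Origin: centre of its underside
- jar: closed amber glass jar, 60 mm in diameter, 75 mm tall; loose, leave it alone. Origin: centre of its underside
- bowl: copper bowl, 90 mm across, 35 mm tall; loose, leave it alone. Origin: centre of its underside

How it is judged:
By the outcome, as a careful person would: the job done as asked, in the order asked, and still so for the second after the job is handed in, with the robot touching nothing.
It also fails if it takes over 61 s, if anything falls off the work surface, if the arm or the gripper's body presses on something with over 40 N, if the wrist force passes 120 N, or if a joint passes its speed limit or range.

## Working session

There is one attempt and no reset: what is moved stays moved. The work goes in short steps, Python scripts to look and compute and a shell command to move; the robot and the scene stay as the last step left them, time stands still between calls to the robot, and variables do not carry over. Pictures are saved under pics/ and viewed, at most 10 in all, crops included, and the job is handed in when it is done.

```bash
mkdir -p pics; ls; cat > h.py <<'E'
import numpy as np, cv2
from rig import bot, viewer, workorder, models
def cloud(cam, depth):
    i=viewer.camera_info(cam); K=np.array([[i['fx'],0,i['cx']],[0,i['fy'],i['cy']],[0,0,1.]])
    v,u=np.mgrid[0:384,0:512]; 
    n=cv2.undistortPoints(np.stack([u.ravel(),v.ravel()],1).astype(np.float32)[:,None],K,np.array(i['dist_coeffs'],float))[:,0].reshape(384,512,2)
    P=np.dstack([n*depth[...,None],depth,np.ones_like(depth)])
    W=P@np.linalg.inv(np.array(i['world_to_cam'])).T
    W=W[...,:3]; W[depth<=0]=np.nan
    return W
E
python3 - <<'E'
from h import *
ims=[]
for c in ['side','top']:
    im,d=viewer.capture(c); np.save(f'{c}.npy',cloud(c,d)); cv2.imwrite(f'pics/{c}0.png',im)
    print(c,np.linalg.inv(np.array(viewer.camera_info(c)['world_to_cam'])).round(3).tolist())
    for t in ['chest','lid_edge','drawer_left_front','drawer_right_front','punch_a','mallet','hammer','bench_block','jar','bowl']:
        print(t,[(round(r['p'],2),np.round(r['xyz'],3).tolist()) for r in models.tip_of(c,t)[:3]])
s=bot.read_state(); print(s)
E
```

```text
pics
side [[-0.996, -0.048, 0.077, 0.444], [-0.09, 0.609, -0.788, 0.98], [-0.01, -0.792, -0.611, 0.833], [0.0, 0.0, 0.0, 1.0]]
chest [(0.79, [0.596, 0.017, -0.003])]
lid_edge [(0.89, [0.654, 0.003, 0.221]), (0.73, [0.659, 0.275, 0.002])]
drawer_left_front [(0.82, [0.503, 0.101, 0.028])]
drawer_right_front [(0.64, [0.457, -0.006, 0.025])]
punch_a [(0.54, [0.389, 0.068, -0.0]), (0.42, [0.618, 0.189, 0.003])]
mallet [(0.7, [0.557, -0.207, 0.002])]
hammer [(0.76, [0.657, 0.279, 0.0])]
bench_block [(0.61, [0.468, -0.171, 0.004])]
jar [(0.86, [0.456, 0.32, 0.002])]
bowl [(0.55, [0.378, -0.249, -0.0])]
top [[-0.027, -0.982, 0.186, 0.304], [-1.0, 0.026, -0.006, 0.014], [0.001, -0.186, -0.983, 1.28], [0.0, 0.0, 0.0, 1.0]]
chest [(0.77, [0.596, 0.02, 0.001])]
lid_edge [(0.79, [0.655, -0.0, 0.22])]
drawer_left_front [(0.74, [0.654, 0.002, 0.223]), (0.6, [0.504, 0.102, 0.028]), (0.2, [0.656, 0.27, -0.003])]
drawer_right_front [(0.77, [0.454, -0.001, 0.025])]
punch_a [(0.39, [0.388, 0.068, -0.002]), (0.36, [0.62, 0.189, -0.007]), (0.3, [0.656, 0.003, 0.217])]
mallet [(0.85, [0.563, -0.207, 0.002]
[... 352 characters left out ...]
.00824617e-04,
        6.76910130e+01, -1.02276034e+01]), 'qvel': array([-0.00042144, -0.07782815, -0.03668617, -0.00771534, -0.11566516,
        0.01965374]), 'tau': array([ 8.60299606e-04, -4.40024507e+01, -1.76985723e+01,  6.34000590e-02,
        5.06156904e-02, -2.68866461e-05]), 'position': array([0.28288433, 0.55727832, 0.23356449]), 'tcp_rot': array([[-8.91669632e-01,  4.52686721e-01, -1.05800029e-05],
       [ 4.52686721e-01,  8.91669632e-01, -1.12708948e-05],
       [ 4.33168290e-06, -1.48393414e-05, -1.00000000e+00]]), 'force': array([-0.1618239 , -0.09223388,  0.83149051]), 'moment': array([-0.04603965,  0.05733314, -0.01628894]), 'grasp_force': 0.0, 'opening': 1.0000651857621596}
```

View pics/top0.png

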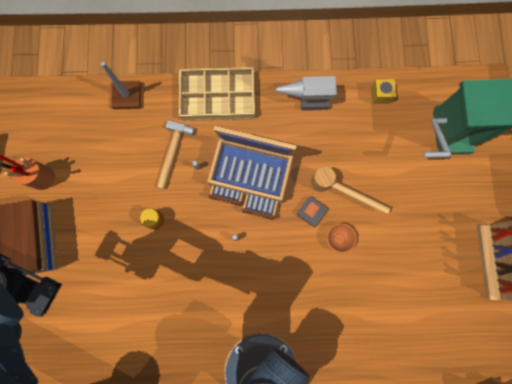

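View pics/side0.png

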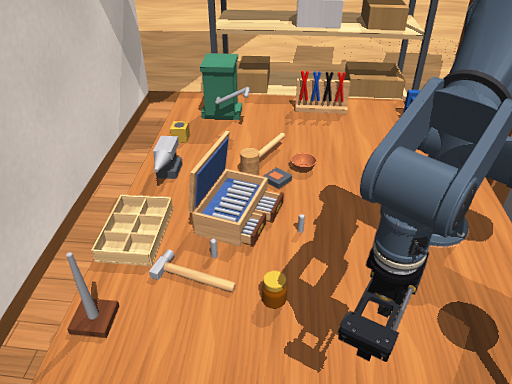

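```bash
python3 - <<'E'
from h import *
for c in ['side','top']:
    W=np.load(c+'.npy')
    viewer.capture(c)
    for t in ['chest','drawer_left_front','drawer_right_front','lid_edge','mallet']:
        for r in models.outline_of(c,t)[:1]:
            P=W[r['mask']]; P=P[~np.isnan(P[:,0])]
            print(c,t,round(r['p'],2),len(P),np.percentile(P,[2,50,98],axis=0).round(3).tolist())
            if t!='chest' : continue
            # rim: z 76-84
            Q=P[(abs(P[:,2]-.08)<.004)][:,:2].astype(np.float32)
            print('rim',cv2.minAreaRect(Q))
    Q=W[(abs(W[...,2]-.08)<.003)&(W[...,0]>.45)&(W[...,0]<.75)&(abs(W[...,1])<.16)]
    print('rimall',len(Q),cv2.minAreaRect(Q[:,:2].astype(np.float32)))
    # lid points above .1
    M=(W[...,2]>.1)&(W[...,0]>.5)&(abs(W[...,1])<.2)
    P=W[M]; m=P.mean(0); u,s,v=np.linalg.svd(P-m,full_matrices=False); print('lid',len(P),m.round(3),v.round(3).tolist(),s)
    top=P[P[:,2]>P[:,2].max()-.012]; print('lidtop',top[:,2].max(), np.round([top[top[:,1].argmin()],top[top[:,1].argmax()],np.median(top,0)],3).tolist())
E
```

```text
side chest 0.89 6196 [[0.471, -0.095, 0.01], [0.61, 0.046, 0.064], [0.689, 0.146, 0.22]]
rim ((0.5969092845916748, 0.020118266344070435), (0.23481734097003937, 0.14445310831069946), 74.76813507080078)
side drawer_left_front 0.83 520 [[0.497, 0.049, 0.013], [0.527, 0.099, 0.027], [0.555, 0.149, 0.047]]
side drawer_right_front 0.83 582 [[0.449, -0.073, 0.0], [0.484, -0.009, 0.026], [0.523, 0.047, 0.046]]
side lid_edge 0.6 1528 [[0.619, -0.091, 0.09], [0.657, 0.035, 0.171], [0.695, 0.115, 0.222]]
side mallet 0.92 698 [[0.464, -0.386, 0.0], [0.549, -0.195, 0.056], [0.594, -0.171, 0.087]]
rimall 548 ((0.5959024429321289, 0.019997358322143555), (0.2339574247598648, 0.14265230298042297), 74.7146224975586)
lid 1770 [ 0.69  -0.005  0.16 ] [[0.573, -0.786, -0.233], [-0.716, -0.618, 0.325], [-0.4, -0.019, -0.916]] [4.51417624 2.30091978 1.31546929]
lidtop 0.2232718159443281 [[0.616, -0.104, 0.219], [0.674, 0.119, 0.222], [0.653, 0.024, 0.22]]
top chest 0.61 897 [[0.616, -0.101, 0.103], [0.645, 0.003, 0.206], [0.678, 0.106, 0.223]]
rim ((0.6466002464294434, -0.04272923618555069), (0.0, 0.0), 0.0)
top drawer_left_front 0.78 447 [[0.495, 0.047, 0.001], [0.522, 0.093, 0.027], [0.55, 0.145, 0.048]]
top drawer_right_front 0.98 557 [[0.451, -0.054, 0.011], [0.486, -0.009, 0.025], [0.518, 0.036, 0.048]]
top lid_edge 0.83 1011 [[0.616, -0.102, 0.001], [0.646, 0.003, 0.205], [0.707, 0.109, 0.223]]
top mallet 0.71 857 [[0.459, -0.394, 0.017], [0.536, -0.231, 0.058], [0.586, -0.175, 0.09]]
rimall 474 ((0.5925608277320862, 0.018703557550907135), (0.23001332581043243, 0.1396837681531906), 74.35509490966797)
lid 1473 [ 0.715 -0.055  0.161] [[-0.686, 0.658, 0.31], [0.622, 0.752, -0.219], [-0.377, 0.042, -0.925]] [4.92645061 1.90344462 1.04835629]
lidtop 0.22603187533672275 [[0.617, -0.107, 0.215], [0.673, 0.114, 0.22], [0.646, 0.003, 0.22]]
```

The top view shows the chest near (250,170), yawed about -15°, with both drawers out and the lid upright. One punch is at (236,237) and the other at (198,163). The side view agrees: lid up at (210,175), punches at (213,248) and (300,223), and the jar at (273,290). From the measurements, the chest centre is (0.595,0.0195), the left drawer is about 41 mm out, the right about 59 mm, and the lid at about 1.42 rad. Next I move to a point above and in front of the left drawer.

```bash
cat >> h.py <<'E'
a=np.radians(-15.33); C=np.array([.595,.0195,0]); RC=np.array([[np.cos(a),-np.sin(a),0],[np.sin(a),np.cos(a),0],[0,0,1]])
def st():
    s=bot.read_state(); print('t',round(s['time_s'],2),'chest TCP mm',((s['position']-C)@RC*1000).round(1),'R in chest',(RC.T@s['tcp_rot']).round(3).tolist(),'F chest',(s['force']@RC).round(1),'q',s['joint_positions'].round(1))
E
python3 -m jog '[[0,-0.04,-0.034,0,0,0,-2],[0,-0.09,-0.076,0.01,0,0,-5],[0,-0.13,-0.11,0.02,0,0,-8],[0,-0.17,-0.145,0.03,0,0,-11.7],[0,-0.21,-0.18,0.03,0,0,-11.7],[0,-0.255,-0.215,0.03,0,0,-11.7],[0,-0.295,-0.25,0.03,0,0,-11.7],[0,-0.335,-0.283,0.03,0,0,-11.7],[0,-0.36,-0.303,0.03,0,0,-11.7],[0,-0.371,-0.312,0.03,0,0,-11.7],[0,-0.371,-0.312,0.03,0,0,-11.7],[0,-0.371,-0.312,0.03,0,0,-11.7]]'; python3 -c "from h import *;st()"
```

```text
time_s: 3.2
position: [0.4717, 0.1122, 0.2035]
tcp_rot: [[-0.965, 0.261, -0.001], [0.261, 0.965, 0.0], [0.001, 0.0, -1.0]]
force: [-0.2, 0.1, -0.7]
opening: 0.003
grasp_force: 0.0
t 3.2 chest TCP mm [-143.4   56.8  203.5] R in chest [[-1.0, -0.003, -0.001], [-0.003, 1.0, 0.0], [0.001, 0.0, -1.0]] F chest [-0.2  0.1 -0.7] q [ 1.000e-01  2.200e+01  1.037e+02  0.000e+00  5.430e+01 -7.470e+01]
```

```bash
python3 -m jog '[[0,0,0,0.03,0,-3,0],[0,0,0,0.07,0,-6,0],[0,0,0,0.11,0,-8,0],[0,0,0,0.14,0,-8,0],[0,0,0,0.155,0,-8,0],[0,0,0,0.1605,0,-8,0],[0,0,0,0.1605,0,-8,0],[0,0,0,0.1605,0,-8,0]]'; python3 - <<'E'
from h import *
st()
a,_=viewer.capture('side'); b,_=viewer.capture('top')
cv2.imwrite('pics/p1.png',np.hstack([cv2.resize(a[120:290,160:400],None,fx=1.6,fy=1.6),cv2.resize(b[100:270,150:400],None,fx=1.6,fy=1.6)]))
E
```

```text
time_s: 4.2
position: [0.4729, 0.1115, 0.0438]
tcp_rot: [[-0.955, 0.262, 0.136], [0.259, 0.965, -0.036], [-0.141, 0.0, -0.99]]
force: [-0.3, 1.2, -0.4]
opening: 0.008
grasp_force: 0.0
t 4.2 chest TCP mm [-142.1   56.4   43.8] R in chest [[-0.99, -0.003, 0.141], [-0.002, 1.0, 0.001], [-0.141, 0.0, -0.99]] F chest [-0.6  1.  -0.4] q [  1.5  38.1 115.3  -7.1  18.9 -66.8]
```

View pics/p1.png

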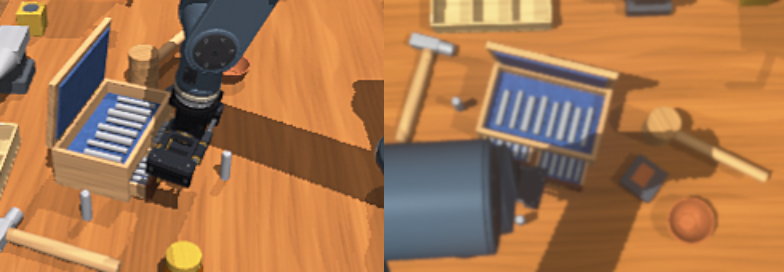

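The fingertips are in front of the left drawer and both punches are still standing. Now I push gently along the chest's +x.

```bash
python3 -m jog '[[0,-0.006,0,0.001,0,0,0],[0,-0.012,0,0.002,0,0,0],[0,-0.016,0,0.002,0,0,0],[0,-0.02,0,0.003,0,0,0],[0,-0.024,0,0.003,0,0,0],[0,-0.028,0,0.004,0,0,0],[0,-0.032,0,0.005,0,0,0],[0,-0.036,0,0.005,0,0,0],[0,-0.04,0,0.006,0,0,0],[0,-0.044,0,0.006,0,0,0],[0,-0.047,0,0.007,0,0,0],[0,-0.05,0,0.007,0,0,0],[0,-0.052,0,0.0075,0,0,0],[0,-0.054,0,0.0075,0,0,0]]'; python3 -c "from h import *;st()"
```

```text
time_s: 6.05
position: [0.5251, 0.0968, 0.0431]
tcp_rot: [[-0.956, 0.262, 0.134], [0.26, 0.965, -0.037], [-0.139, -0.0, -0.99]]
force: [-1.7, 0.1, -1.1]
opening: 0.003
grasp_force: 0.8
t 6.05 chest TCP mm [-87.9  56.1  43.1] R in chest [[-0.99, -0.002, 0.139], [-0.002, 1.0, 0.0], [-0.139, -0.0, -0.99]] F chest [-1.7 -0.3 -1.1] q [ -0.4  39.6 108.5  -5.   24.3 -70.8]
```

```bash
python3 -m jog '[[0,-0.001,0,0,0,0,0],[0,-0.002,0,0,0,0,0],[0,-0.003,0,0,0,0,0],[0,-0.004,0,0.0005,0,0,0],[0,-0.005,0,0.0005,0,0,0],[0,-0.006,0,0.001,0,0,0]]'; python3 -c "from h import *;st()"
```

```text
time_s: 6.8
position: [0.5289, 0.0956, 0.0429]
tcp_rot: [[-0.956, 0.263, 0.13], [0.26, 0.965, -0.036], [-0.135, -0.001, -0.991]]
force: [-6.2, 1.8, 5.7]
opening: 0.005
grasp_force: 3.6
t 6.8 chest TCP mm [-83.9  55.9  42.9] R in chest [[-0.991, -0.002, 0.135], [-0.002, 1.0, -0.001], [-0.135, -0.001, -0.991]] F chest [-6.5  0.1  5.7] q [ -0.5  39.7 107.9  -4.8  25.  -71.1]
```

```bash
python3 -m jog '[[0,-0.001,0,0,0,0,0],[0,-0.002,0,0,0,0,0],[0,-0.002,0,0,0,0,0]]'; python3 -c "from h import *;st()"
```

```text
time_s: 7.18
position: [0.5289, 0.0956, 0.0429]
tcp_rot: [[-0.957, 0.263, 0.127], [0.26, 0.965, -0.036], [-0.132, -0.001, -0.991]]
force: [-8.3, 5.1, 5.6]
opening: 0.005
grasp_force: 4.4
t 7.17 chest TCP mm [-83.8  55.9  42.9] R in chest [[-0.991, -0.002, 0.132], [-0.002, 1.0, -0.001], [-0.132, -0.001, -0.991]] F chest [-9.4  2.7  5.6] q [ -0.6  39.7 107.7  -4.7  25.3 -71.3]
```

The left drawer is at its stop: 9 N with no further travel. Now I back off, lift over, and move to the right drawer.

```bash
python3 -m jog '[[0,0.012,0,-0.002,0,0,0],[0,0.03,0,-0.004,0,0,0],[0,0.039,0,-0.045,0,0,0],[0,0.048,0,-0.0876,0,0,0],[0,0.055,-0.04,-0.089,0,0,0],[0,0.062,-0.08,-0.09,0,0,0],[0,0.065,-0.113,-0.09,0,0,0],[0,0.065,-0.113,-0.09,0,0,0],[0,0.069,-0.113,-0.06,0,0,0],[0,0.073,-0.113,-0.03,0,0,0],[0,0.0762,-0.113,-0.0108,0,0,0],[0,0.0762,-0.113,-0.0108,0,0,0]]'; python3 - <<'E'
from h import *
st()
a,_=viewer.capture('side'); b,_=viewer.capture('top')
cv2.imwrite('pics/p2.png',np.hstack([cv2.resize(a[120:290,160:400],None,fx=1.6,fy=1.6),cv2.resize(b[100:270,150:400],None,fx=1.6,fy=1.6)]))
E
```

```text
time_s: 8.68
position: [0.4294, 0.0064, 0.0423]
tcp_rot: [[-0.956, 0.262, 0.134], [0.259, 0.965, -0.036], [-0.138, 0.0, -0.99]]
force: [0.0, -0.1, 0.3]
opening: 0.006
grasp_force: 0.0
t 8.68 chest TCP mm [-156.2  -56.4   42.3] R in chest [[-0.99, -0.003, 0.138], [-0.003, 1.0, 0.0], [-0.138, 0.0, -0.99]] F chest [ 0.1 -0.1  0.3] q [-14.   37.4 123.9  -0.8  10.7 -88. ]
```

View pics/p2.png

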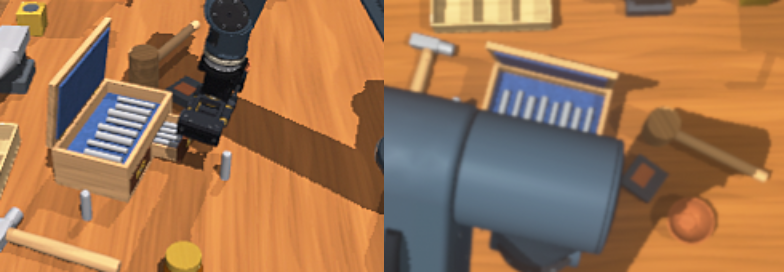

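The left drawer is flush at (140,175) and the punch at (226,165) is still standing. Next, the right drawer.

```bash
python3 -m jog '[[0,-0.006,0,0.001,0,0,0],[0,-0.011,0,0.002,0,0,0],[0,-0.015,0,0.002,0,0,0],[0,-0.019,0,0.003,0,0,0],[0,-0.023,0,0.003,0,0,0],[0,-0.027,0,0.004,0,0,0],[0,-0.031,0,0.0045,0,0,0],[0,-0.035,0,0.005,0,0,0],[0,-0.039,0,0.0055,0,0,0],[0,-0.043,0,0.006,0,0,0],[0,-0.047,0,0.0065,0,0,0],[0,-0.051,0,0.007,0,0,0],[0,-0.055,0,0.0075,0,0,0],[0,-0.058,0,0.008,0,0,0],[0,-0.061,0,0.0085,0,0,0],[0,-0.064,0,0.009,0,0,0],[0,-0.066,0,0.009,0,0,0],[0,-0.068,0,0.0095,0,0,0]]'; python3 -c "from h import *;st()"
```

```text
time_s: 11.02
position: [0.4953, -0.0122, 0.0435]
tcp_rot: [[-0.956, 0.262, 0.134], [0.26, 0.965, -0.037], [-0.139, -0.0, -0.99]]
force: [-1.6, -0.0, 0.5]
opening: 0.006
grasp_force: 0.8
t 11.03 chest TCP mm [-87.7 -56.9  43.5] R in chest [[-0.99, -0.002, 0.139], [-0.002, 1.0, 0.0], [-0.139, -0.0, -0.99]] F chest [-1.5 -0.4  0.5] q [-14.3  38.3 114.5  -0.4  19.2 -88.7]
```

```bash
python3 -m jog '[[0,-0.001,0,0,0,0,0],[0,-0.002,0,0,0,0,0],[0,-0.003,0,0,0,0,0],[0,-0.004,0,0.0005,0,0,0],[0,-0.005,0,0.0005,0,0,0],[0,-0.006,0,0.001,0,0,0]]'; python3 -c "from h import *;st()"
```

```text
time_s: 11.78
position: [0.4985, -0.013, 0.0431]
tcp_rot: [[-0.956, 0.262, 0.129], [0.26, 0.965, -0.035], [-0.134, -0.0, -0.991]]
force: [-6.7, 1.5, 5.9]
opening: 0.005
grasp_force: 3.7
t 11.78 chest TCP mm [-84.5 -56.8  43.1] R in chest [[-0.991, -0.002, 0.134], [-0.002, 1.0, 0.0], [-0.134, -0.0, -0.991]] F chest [-6.8 -0.4  5.9] q [-14.3  38.5 113.8  -0.4  20.  -88.7]
```

```bash
python3 -m jog '[[0,-0.001,0,0,0,0,0],[0,-0.002,0,0,0,0,0],[0,-0.003,0,0,0,0,0],[0,-0.003,0,0,0,0,0]]'; python3 -c "from h import *;st()"; python3 -m jog '[[0,0.012,0,-0.002,0,0,0],[0,0.03,0,-0.004,0,0,0],[0,0.045,0,-0.02,0,0,0],[0,0.045,0,-0.07,0,0,0],[0,0.045,0,-0.12,0,2,0],[0,0.045,0,-0.17,0,6,0],[0,0.045,0,-0.22,0,8,0],[0,0.045,0,-0.24,0,8,0],[0,0.045,0,-0.24,0,8,0]]';  python3 - <<'E'
from h import *
st()
a,d=viewer.capture('side'); W=cloud('side',d)
print([(round(r['p'],2),((np.array(r['xyz'])-C)@RC).round(3).tolist()) for t in ['drawer_left_front','drawer_right_front','lid_edge','chest'] for r in models.tip_of('side',t)[:1]])
Q=(W-C)@RC
# front-face x in drawer band for left/right
for lo,hi in [(.01,.1),(-.1,-.01)]:
    m=(Q[...,2]>.012)&(Q[...,2]<.04)&(Q[...,1]>lo)&(Q[...,1]<hi)&(Q[...,0]<-.05)&(Q[...,0]>-.14); print(m.sum(),np.percentile(Q[m][:,0],[5,50,95]).round(4) if m.any() else '')
cv2.imwrite('pics/p3.png',cv2.resize(a[100:320,130:420],None,fx=2,fy=2))
E
```

```text
time_s: 12.28
position: [0.4986, -0.013, 0.0431]
tcp_rot: [[-0.957, 0.262, 0.124], [0.26, 0.965, -0.034], [-0.128, -0.0, -0.992]]
force: [-9.3, 1.6, 6.1]
opening: 0.009
grasp_force: 4.9
t 12.28 chest TCP mm [-84.4 -56.8  43.1] R in chest [[-0.992, -0.002, 0.128], [-0.002, 1.0, 0.0], [-0.128, -0.0, -0.992]] F chest [-9.4 -1.   6.1] q [-14.3  38.5 113.6  -0.4  20.6 -88.7]
time_s: 13.4
position: [0.4308, 0.0055, 0.277]
tcp_rot: [[-0.965, 0.262, 0.008], [0.262, 0.965, -0.002], [-0.008, 0.0, -1.0]]
force: [0.9, 0.2, -0.8]
opening: 0.005
grasp_force: 0.0
t 13.4 chest TCP mm [-154.7  -56.9  277. ] R in chest [[-1.0, -0.002, 0.008], [-0.002, 1.0, 0.0], [-0.008, 0.0, -1.0]] F chest [ 0.9  0.5 -0.8] q [-14.2  11.4 105.5   0.   62.6 -89. ]
[(0.68, [-0.074, 0.055, 0.023]), (0.49, [-0.071, -0.059, 0.026]), (0.89, [0.059, -0.001, 0.222]), (0.67, [0.003, -0.004, -0.003])]
86 [-0.0706 -0.0692 -0.0681]
71 [-0.071  -0.0697 -0.0685]
```

View pics/p3.png

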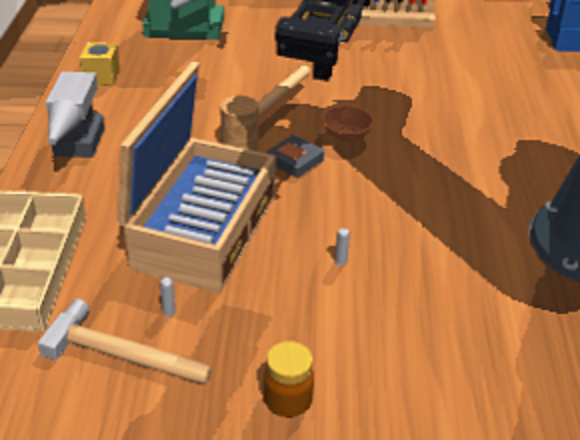

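Both drawer fronts measure flush, at -0.069 and -0.070 against -0.070, and everything around the chest is standing. Now I go over the lid and come down behind it.

```bash
python3 -m jog '[[0,-0.02,0.005,-0.005,0,0.5,0],[0,-0.06,0.015,-0.005,0,0.5,0],[0,-0.105,0.027,-0.005,0,0.5,0],[0,-0.15,0.038,-0.005,0,0.5,0],[0,-0.195,0.049,-0.005,0,0.5,0],[0,-0.235,0.055,-0.005,0,0.5,0],[0,-0.26,0.057,-0.005,0,0.5,0],[0,-0.26,0.057,-0.005,0,0.5,0],[0,-0.26,0.057,0.02,0,0.5,0],[0,-0.26,0.057,0.045,0,0.5,0],[0,-0.26,0.057,0.065,0,0.5,0],[0,-0.26,0.057,0.071,0,0.5,0],[0,-0.26,0.057,0.071,0,0.5,0]]';  python3 - <<'E'
from h import *
st()
a,d=viewer.capture('side')
print([(round(r['p'],2),((np.array(r['xyz'])-C)@RC).round(3).tolist()) for t in ['lid_edge'] for r in models.tip_of('side',t)[:1]])
cv2.imwrite('pics/p4.png',cv2.resize(a[100:320,130:420],None,fx=2,fy=2))
E
```

```text
time_s: 15.28
position: [0.6938, -0.0071, 0.2037]
tcp_rot: [[-0.965, 0.262, -0.01], [0.262, 0.965, 0.003], [0.01, -0.0, -1.0]]
force: [-0.1, 0.1, -0.5]
opening: 0.005
grasp_force: 0.0
t 15.28 chest TCP mm [102.3   0.4 203.7] R in chest [[-1.0, -0.002, -0.01], [-0.002, 1.0, -0.0], [0.01, -0.0, -1.0]] F chest [-0.1  0.1 -0.5] q [ -9.8  37.6  72.4   0.   70.5 -84.6]
[(0.63, [0.059, 0.002, 0.22])]
```

View pics/p4.png

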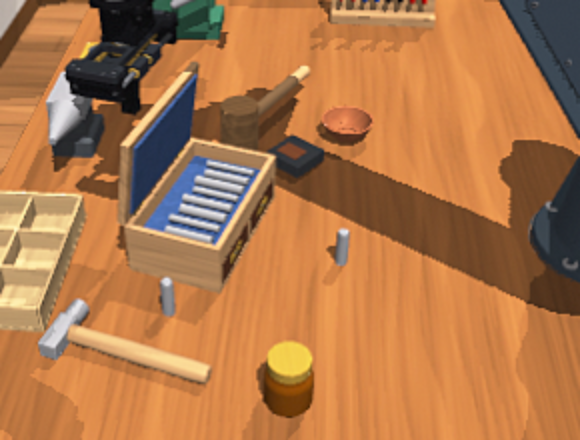

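```bash
python3 - <<'E'
import numpy as np
for th in list(np.arange(1.42,-.01,-.0888))+[0]:
    c,s=np.cos(th),np.sin(th); r=.115
    x=.07-r*c+.012*s+.0095; z=.08+r*s+.012*c+.011
    print(round(th,2),'tcp',round(x,4),round(z,4),'shift',round(.1023-x,4),round(.2037-z,4))
E
```

```text
1.42 tcp 0.0741 0.2065 shift 0.0282 -0.0028
1.33 tcp 0.0639 0.2056 shift 0.0384 -0.0019
1.24 tcp 0.0538 0.2037 shift 0.0485 -0.0
1.15 tcp 0.0439 0.201 shift 0.0584 0.0027
1.06 tcp 0.0343 0.1974 shift 0.068 0.0063
0.98 tcp 0.025 0.193 shift 0.0773 0.0107
0.89 tcp 0.0162 0.1877 shift 0.0861 0.016
0.8 tcp 0.0078 0.1817 shift 0.0945 0.022
0.71 tcp 0.0001 0.175 shift 0.1022 0.0287
0.62 tcp -0.0071 0.1677 shift 0.1094 0.036
0.53 tcp -0.0135 0.1597 shift 0.1158 0.044
0.44 tcp -0.0192 0.1512 shift 0.1215 0.0525
0.35 tcp -0.0242 0.1422 shift 0.1265 0.0615
0.27 tcp -0.0283 0.1328 shift 0.1306 0.0709
0.18 tcp -0.0316 0.123 shift 0.1339 0.0807
0.09 tcp -0.034 0.1131 shift 0.1363 0.0906
-0.0 tcp -0.0355 0.1029 shift 0.1378 0.1008
0 tcp -0.0355 0.103 shift 0.1378 0.1007
```

```bash
python3 -m jog '[[0,0.01,0,-0.001,0,0,0],[0,0.018,0,-0.002,0,0,0],[0,0.023,0,-0.003,0,0,0],[0,0.028,0,-0.003,0,0,0],[0,0.033,0,-0.0025,0,0,0],[0,0.038,0,-0.002,0,0,0],[0,0.0435,0,-0.001,0,0,0],[0,0.0485,0,0,0,0,0],[0,0.0535,0,0.0015,0,0,0],[0,0.0585,0,0.0027,0,0,0],[0,0.063,0,0.0045,0,0,0],[0,0.068,0,0.0063,0,0,0],[0,0.0727,0,0.0085,0,0,0],[0,0.0773,0,0.0107,0,0,0],[0,0.0817,0,0.0133,0,0,0],[0,0.0861,0,0.016,0,0,0],[0,0.0903,0,0.019,0,0,0],[0,0.0945,0,0.022,0,0,0]]';  python3 - <<'E'
from h import *
st()
a,d=viewer.capture('side')
print([(round(r['p'],2),((np.array(r['xyz'])-C)@RC).round(3).tolist()) for t in ['lid_edge'] for r in models.tip_of('side',t)[:1]])
cv2.imwrite('pics/p5.png',cv2.resize(a[100:320,130:420],None,fx=2,fy=2))
E
```

```text
time_s: 17.62
position: [0.6027, 0.0177, 0.1826]
tcp_rot: [[-0.965, 0.262, -0.009], [0.262, 0.965, 0.002], [0.009, 0.0, -1.0]]
force: [0.5, 0.8, 1.6]
opening: 0.004
grasp_force: 1.0
t 17.62 chest TCP mm [  7.9   0.3 182.6] R in chest [[-1.0, -0.002, -0.009], [-0.002, 1.0, -0.0], [0.009, 0.0, -1.0]] F chest [0.2 0.9 1.6] q [ -9.   32.2  87.8   0.1  60.5 -83.8]
[(0.65, [-0.02, 0.004, 0.189])]
```

View pics/p5.png

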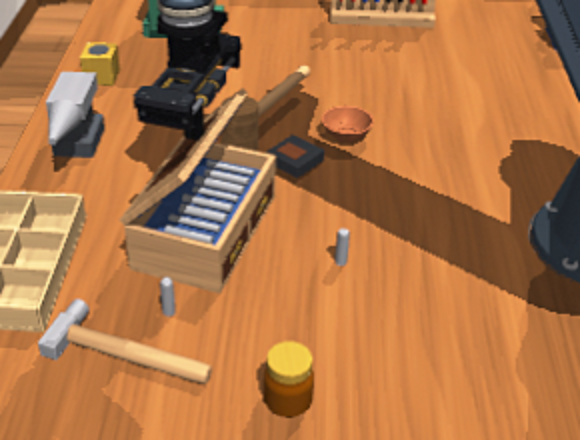

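The lid follows and is now at about 0.8 rad. I continue along the arc, slowing toward the end.

```bash
python3 -m jog '[[0,0.004,0,0.0033,0,0,0],[0,0.0077,0,0.0067,0,0,0],[0,0.0115,0,0.0103,0,0,0],[0,0.0149,0,0.014,0,0,0],[0,0.0183,0,0.018,0,0,0],[0,0.0213,0,0.022,0,0,0],[0,0.0243,0,0.0262,0,0,0],[0,0.027,0,0.0305,0,0,0],[0,0.0296,0,0.035,0,0,0],[0,0.032,0,0.0395,0,0,0],[0,0.0341,0,0.0442,0,0,0],[0,0.0361,0,0.0489,0,0,0],[0,0.0378,0,0.0537,0,0,0],[0,0.0394,0,0.0587,0,0,0],[0,0.0405,0,0.062,0,0,0],[0,0.041,0,0.065,0,0,0],[0,0.0418,0,0.068,0,0,0],[0,0.0423,0,0.071,0,0,0],[0,0.0427,0,0.0735,0,0,0],[0,0.043,0,0.0755,0,0,0]]';  python3 -c "from h import *;st()"
```

```text
time_s: 20.23
position: [0.5609, 0.029, 0.1076]
tcp_rot: [[-0.965, 0.262, -0.009], [0.262, 0.965, 0.002], [0.009, -0.0, -1.0]]
force: [0.6, 0.6, 0.8]
opening: 0.005
grasp_force: 0.7
t 20.23 chest TCP mm [-35.4   0.2 107.6] R in chest [[-1.0, -0.002, -0.009], [-0.002, 1.0, -0.0], [0.009, -0.0, -1.0]] F chest [0.4 0.7 0.8] q [ -8.5  35.7  97.1   0.1  47.8 -83.3]
```

```bash
python3 -m jog '[[0,0,0,0.001,0,0,0],[0,0,0,0.002,0,0,0],[0,0,0,0.003,0,0,0],[0,0,0,0.004,0,0,0],[0,0,0,0.004,0,0,0]]';  python3 -c "from h import *;st()"
```

```text
time_s: 20.85
position: [0.5612, 0.0289, 0.1037]
tcp_rot: [[-0.965, 0.262, -0.008], [0.262, 0.965, 0.002], [0.008, -0.0, -1.0]]
force: [-0.4, 0.1, -0.7]
opening: 0.002
grasp_force: 0.0
t 20.85 chest TCP mm [-3.510e+01  1.000e-01  1.037e+02] R in chest [[-1.0, -0.002, -0.008], [-0.002, 1.0, -0.0], [0.008, -0.0, -1.0]] F chest [-0.4 -0.  -0.7] q [ -8.5  36.1  97.2   0.1  47.2 -83.3]
```

```bash
python3 -m jog '[[0,0,0,0.0007,0,0,0],[0,0,0,0.0014,0,0,0],[0,0,0,0.002,0,0,0],[0,0,0,0.003,0,0,0],[0,0,0,0.003,0,0,0]]';  python3 -c "from h import *;st()"
```

```text
time_s: 21.48
position: [0.5614, 0.0289, 0.1033]
tcp_rot: [[-0.965, 0.262, -0.007], [0.262, 0.965, 0.002], [0.007, -0.0, -1.0]]
force: [-4.3, 1.4, 15.9]
opening: 0.003
grasp_force: 8.3
t 21.48 chest TCP mm [-34.9   0.2 103.3] R in chest [[-1.0, -0.002, -0.007], [-0.002, 1.0, -0.0], [0.007, -0.0, -1.0]] F chest [-4.5  0.2 15.9] q [ -8.5  36.1  97.2   0.1  47.1 -83.3]
```

The lid resists with 16 N and no travel, and the fingertips are at z≈92 mm, so it is shut. I retreat straight up and check.

```bash
python3 -m jog '[[0,0,0,-0.004,0,0,0],[0,0,0,-0.02,0,0,0],[0,0,0,-0.06,0,0,0],[0,0,0,-0.12,0,0,0],[0,0.04,0,-0.16,0,0,0],[0,0.09,0,-0.18,0,0,0],[0,0.13,0,-0.19,0,0,0],[0,0.13,0,-0.19,0,0,0],[0,0.13,0,-0.19,0,0,0]]';  python3 - <<'E'
from h import *
st()
a,d=viewer.capture('side'); Q=(cloud('side',d)-C)@RC
for nm,x,y in [('free edge',-.06,0),('hinge',.05,0),('left',0,.1),('right',0,-.1)]:
    m=(abs(Q[...,0]-x)<.012)&(abs(Q[...,1]-y)<.02)&(Q[...,2]<.15); print(nm,m.sum(),np.nanmedian(Q[m][:,2]).round(4))
for lo,hi in [(.01,.1),(-.1,-.01)]:
    m=(Q[...,2]>.012)&(Q[...,2]<.04)&(Q[...,1]>lo)&(Q[...,1]<hi)&(Q[...,0]<-.05)&(Q[...,0]>-.14); print(m.sum(),np.percentile(Q[m][:,0],[5,50,95]).round(4) if m.any() else '')
for t in ['punch_a','mallet','hammer','bench_block','jar','bowl']:
    print(t,[(round(r['p'],2),np.round(r['xyz'],3).tolist()) for r in models.tip_of('side',t)[:2]])
cv2.imwrite('pics/p6.png',cv2.resize(a[100:320,130:420],None,fx=2,fy=2))
E
```

```text
time_s: 22.6
position: [0.4381, 0.0626, 0.2925]
tcp_rot: [[-0.965, 0.262, -0.006], [0.262, 0.965, 0.002], [0.006, 0.0, -1.0]]
force: [0.4, 0.1, -0.5]
opening: 0.011
grasp_force: 0.0
t 22.6 chest TCP mm [-162.7    0.   292.5] R in chest [[-1.0, -0.002, -0.006], [-0.002, 1.0, 0.0], [0.006, 0.0, -1.0]] F chest [ 0.4  0.2 -0.5] q [-6.400e+00  1.160e+01  1.023e+02  1.000e-01  6.640e+01 -8.130e+01]
free edge 193 0.0691
hinge 64 0.0934
left 269 0.066
right 50 0.0925
86 [-0.0704 -0.0692 -0.0679]
73 [-0.0708 -0.0696 -0.0683]
punch_a [(0.5, [0.39, 0.067, -0.003]), (0.5, [0.621, 0.189, 0.002])]
mallet [(0.75, [0.557, -0.206, 0.0]), (0.35, [0.619, 0.19, 0.001])]
hammer [(0.74, [0.661, 0.279, -0.002])]
bench_block [(0.75, [0.467, -0.172, -0.002]), (0.48, [0.526, 0.043, 0.095])]
jar [(0.75, [0.453, 0.322, 0.003]), (0.23, [0.537, 0.092, 0.022])]
bowl [(0.81, [0.378, -0.252, -0.002]), (0.33, [0.465, -0.174, 0.002])]
```

View pics/p6.png

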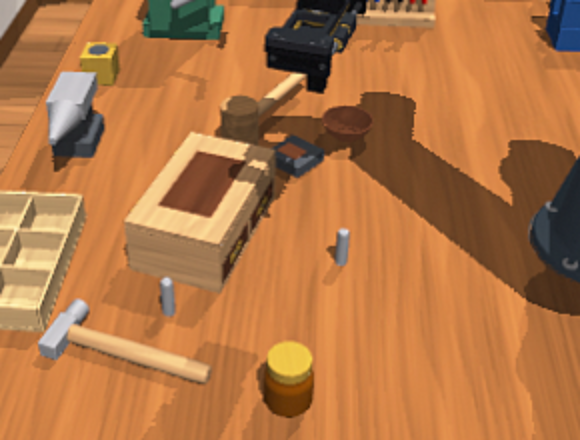

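The lid lies shut over the chest at (200,185), with drawers flush and everything else unmoved. The low "free edge" number mixes in the front wall, so I fit a plane to the lid top before handing in.

```bash
python3 - <<'E'
from h import *
a,d=viewer.capture('side'); Q=(cloud('side',d)-C)@RC
P=Q[(Q[...,2]>.086)&(Q[...,2]<.12)&(abs(Q[...,0])<.066)&(abs(Q[...,1])<.11)]
k=np.linalg.lstsq(np.c_[P[:,:2],np.ones(len(P))],P[:,2],rcond=None)[0]; print(len(P),k.round(4))
if abs(k[0])<.02 and abs(k[2]-.092)<.003: print(workorder.hand_in())
E
```

```text
2140 [0.0017 0.0012 0.0932]
the job is handed in; nothing more can be done
None
```

The chest is closed and the job handed in: both drawers measure flush, the lid is shut flat, and none of the things around the chest moved measurably.

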